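# Draw out the slide tray with the pull hook

## Task

Take the pull hook from its rest, put its tip down into the finger hole of the slide tray and draw the tray gently out until it comes up against its stop; keep a light pull of about 10 N on it there for a second so you know it is really at the stop, never 20 N or more. Then unhook, leave the tray out with the jar in it standing upright, and lay the hook back in its rest. Move the tray only with the hook, never with the gripper, and leave the other things on the bench alone.

Things in the scene. Friction and masses are not known exactly. Their poses are not given: they have to be found in the camera images.
- hook: Pull hook: black bar handle 120 long (x), 16 wide (y), 20 high (z) mm; a 26 x 26 x 6 mm end plate at x = -63 mm; from its front end an 8 mm steel rod runs along +x to x = 110 mm, then bends straight down (-z). Origin: centre of the handle, near its balance point. About 0.13 kg. It starts level in its rest, rod end down, its x along the rest's x.
- hook_tip (a point): The rounded lower end of the hook's downward rod: at (110, 0, -30) mm from the hook's origin, in the hook's frame; the rod is 8 mm thick.
- rest: Fixed white hook rest: base 100 (x) x 70 (y) x 8 mm, two upright forks 8 mm thick at x = -40 and +40 mm. The handle lies along x in their slots, 22 mm wide (y), flaring above z = 56 mm; slot floors at z = 45 mm (hook origin then at z = 55 mm), fork tops at z = 66 mm. Between the forks 72 mm are free for fingers. Origin: centre of underside.
- cabinet: Fixed white slide cabinet, 220 deep (x) x 170 wide (y) x 110 high mm, standing on the bench. Its open mouth looks along its own -x, at x = -110 mm. Origin: centre of the underside.
- tray: Aluminium slide tray in the cabinet; slides only along the cabinet's x, out is -x; same axes. Origin: centre of its finger hole at its tongue's top face, 49 mm above the bench. The hole starts 24 to 89 mm before the mouth. Drags with about 2.5 N, stays where left. Its unseen, slightly springy stop, 55 to 85 mm further out (hole 109 to 144 mm before the mouth), varies: felt only as a rising pull.
- tray_tongue (a point): Middle of the front edge of the tray's level tongue (top face), 21 mm in front of the hole's centre. The tongue is 50 wide (y), 45 long (x), 5 mm thick, with one round finger hole 18 mm across; below it the air is free to the bench. Behind it stands the tray's front wall, 140 wide, rising 15 mm above the tongue, 26 mm behind the hole's centre.
- jar: Small amber glass jar, 30 mm across and 34 high, standing loose in the tray 6 to 10 cm behind the finger hole. Origin: centre of its underside; z along its axis.
- coverbox: Flat clear box 70 x 70 x 24 mm lying on top of the cabinet. Bystander. Origin: underside.
- spray: White bottle, 52 mm across, 150 high. Bystander. Origin: underside.
- dropper: Small amber bottle, 34 mm across, 75 high. Bystander. Origin: underside.
- timer: White bench timer 30 x 62 x 62 mm. Bystander. Origin: underside.
- slidebox: Cardboard slide box 85 x 55 x 30 mm. Bystander. Origin: underside.
- forceps: Steel forceps, 110 mm long, 6 high, lying flat. Bystander. Origin: underside.
There are look-alikes about, which are no part of the job. What is shaped like the rest but orange is not meant.

How it is judged (in metres and radians):
On the way, in this order (a step that is already met when the one before it is completed fails the run):
1. the hook is lifted out of its rest (height (world z) of hook above 0.075 m), for 0.2 s.
2. the hook's tip is down through the finger hole (horizontal distance between hook_tip and tray below 0.011 m and z of hook_tip in the frame of tray below -0.006 m), for 0.2 s.
3. the tray stands out at its stop with the hook, down in the hole and against its front edge, pulling at more than 7 N for 0.4 s (x of tray in the frame of cabinet below -0.214 m and distance of tray from where it was at the start of the episode above 0.05 m and contact force between hook and tray above 7 N and linear speed of tray below 0.01 m/s and x of hook_tip in the frame of tray below -0.002 m and z of hook_tip in the frame of tray below -0.005 m), for 0.4 s.
At the end, for the whole second after the job is handed in: The tray is at rest 50 mm or more further out than found, its hole 104 mm or more before the mouth, the jar upright (0.15 rad) on its floor; the hook lies released and still in its rest's slots: level (0.15 rad), origin within 18 mm along, 6 mm across of the middle and under 60 mm above its foot (x of tray in the frame of cabinet below -0.214 m and distance of tray from where it was at the start of the episode above 0.05 m and linear speed of tray below 0.01 m/s and angle between each of jar, hook's own z axis and vertical below 0.15 rad and z of jar in the frame of tray between -0.006 and 0.006 m and x of hook in the frame of rest between -0.018 and 0.018 m and y of hook in the frame of rest between -0.006 and 0.006 m and z of hook in the frame of rest below 0.06 m and linear speed of hook below 0.02 m/s); the robot touches nothing.
It fails at once if the hook presses or pulls on the tray with 20 N or more (contact force between hook and tray above 20 N).
It fails at once if the gripper or arm touches the tray (contact force between any of the fingers, the arm and tray above 0.5 N).
It fails at once if the jar falls over (angle between jar's own z axis and vertical above 0.5 rad).
It fails at once if a bystander is moved by more than 30 mm (distance of any of coverbox, spray, dropper, timer, slidebox, forceps from where it was at the start of the episode above 0.03 m).
It also fails if it takes over 70 s, if anything falls off the work surface, if the arm or the gripper's body presses on something with over 40 N, if the wrist force passes 120 N, or if a joint passes its speed limit or range.

## Robot

A 6-joint arm with a two-finger parallel gripper is mounted at the origin on the work surface. World frame = base frame: x ahead of the robot, y to its left, z up, the work surface at z = 0. Lengths are in mm, angles in rad, forces in N, time in s.
With the tool pointing down it reaches from about 275 to 750 mm from the base axis. Payload 10.2 kg.
Tool frame: the origin (TCP) lies between the finger pads; the fingertips stand 17 mm ahead of it and the grasp point (between the pads) lies 2 mm behind it (tips_ahead is the distance from the TCP to the fingertips, in mm); z points along the fingers, y is the line along which they close (so a half turn about z gives the same grasp; the last joint's range is limited). The gripper opens to 85 mm and grips with 20 to 120 N. Pads are 22 mm wide; open, the fingers measure 114 mm over their backs; the gripper's body (76 mm by 85 mm) begins 54 mm behind the grasp point. The pads swing forward as they close: fully open they stand 13 mm farther back than shut.
Start: joints at [-1.425, 0.313, 1.498, -0, 1.331, -0.223], TCP at [189.248, -489.71, 248.294] pointing down, gripper open.
Joint ranges: [-2.94, 2.94], [-0.97, 2.17], [0.19, 2.56], [-1.23, 4.37], [0.02, 3.11], [-2.88, 2.88]. Speed limits (rad/s): [2.39, 2.39, 3.01, 3.14, 3.14, 3.14].

## Interface

Orientations are given as a unit quaternion [w, x, y, z].
In Python, from rig import sense, capture, finish_job, boxes_of, tips_ahead gives the robot as it stands.
- The arm moves only by the tool drive_tool, never from a script. Its argument "commands" is text: rows parted by semicolons, each of 7 numbers parted by spaces: the shift along the world's x, y, z in units of 0.1 m (1.0 is 0.1 m), then the turn, a rotation vector about the world's x, y, z in units of pi/4 rad (1.0 is pi/4 rad), then the opening in per cent of the stroke, from 0 (shut) to 100 (fully open). A call has 1 to 20 rows; each row shifts and turns the commanded pose from where the row before left it; what a row does not reach is not made up. A row lasts 1/12 s, in which the tool goes at most 41.7 mm and 7.16 degrees, less where a joint would pass 70% of its speed; a pose out of reach is approached as far as the arm can. A call with a number of a shift or a turn outside -1 to 1 is refused whole. A call with a gripper value outside its range is refused whole. The fingers move at their own pace and stop on an object; "force" is the grip in N (left out, the last holds). Time passes only in rows, so rows that do not move let the fingers close. It gives the time, the measured TCP pose, the force, the opening and the grip force at its end, in the units of the state.
- sense(): the state, without advancing time (a new reading comes with each control period).
- capture(name): name is "scene" or "top"; returns a dict with "pixels" (420x560x3 uint8, blue, green, red), "fov_y" (degrees; the focal length in pixels is half the picture's height over the tangent of half this angle, whatever the lens; pixels are square), "cx", "cy" (the principal point, pixels), "position" and "attitude" of the camera in the world. Camera axes: x right, y down, z forward; pixel columns grow to the right and rows downward; lengths in mm; the calibration is good to about 2 mm. A picture is of the moment at which its call begins. There is no depth.
- finish_job(): hands the job in; it is judged then, once.
Trained networks look in a picture, given as the dict that the camera call returned (one of the last four; its "shot" number tells which), for a name from the list of things; names that differ only in an ending like _2 or _b are one class to them, and where a whole thing is asked for, a point or a joint stands for the part that bears it (a point fixed in the world has none). Each returns a list of dicts, best first, with "confidence" (0 to 1); they miss things now and then, are a little off and sometimes report something else, mostly with a low value. They report only what shows in the picture. A call takes as long as a camera call. They do not tell look-alikes from the thing itself.
- boxes_of(picture, name): "position" ([column, row] in pixels, amid what is visible of it).
The state is a dict: "time_s": time; "joints": joint angles; "dq": joint speeds; "tau": joint torques, N m; "eef_pos": TCP position; "ee_rot": TCP orientation; "force": force on the tool from outside, world axes, zero at the start; "wrist_torque": the same for the moment, N m; "grip_width": opening from 0.0 (shut) to 1.0 (fully open); "grip_force": force on a finger pad.
Only numpy, scipy, OpenCV 4.12 (cv2) and the standard library are available. Lean on these libraries where they do the work, as an engineer would, in place of code of your own. Each camera call takes 0.05 s, during which the arm holds its last target. There are 200 camera calls.

## Working session

There is one attempt and no reset: what is moved stays moved. The work goes in short steps, Python scripts to look and compute and a tool call to move; the robot and the scene stay as the last step left them, time stands still between calls to the robot, and variables do not carry over. Pictures are saved under pics/ and viewed, at most 10 in all, crops included, and the job is handed in when it is done.

Besides the shell and the picture viewer there is one more tool, called after "Call:" as name(argument=value, ...) on one line, values as JSON. drive_tool: Moves the arm, as the interface text tells. Shifts and turns lie within -1 to 1; 1 stands for 0.1 m of shift or pi/4 rad of turn. Its arguments: {"type":"object","properties":{"commands":{"type":"string"},"force":{"type":"number"}},"required":["commands"]}

```bash
mkdir -p pics
cat > h.py <<'E'
import numpy as np, cv2
from scipy.spatial.transform import Rotation as R
from rig import *
def cam(p):
    f=210/np.tan(np.radians(p["fov_y"])/2); a=np.array(p["attitude"],float)
    M=R.from_quat(a,scalar_first=True).as_matrix() if a.size==4 else a.reshape(3,3)
    return f,M,np.array(p["position"],float)
def ray(p,uv,z):
    f,M,c=cam(p); d=M@np.array([(uv[0]-p["cx"])/f,(uv[1]-p["cy"])/f,1]); return c+d*(z-c[2])/d[2]
def proj(p,X):
    f,M,c=cam(p); q=(np.atleast_2d(X)-c)@M; return q[:,:2]/q[:,2:]*f+[p["cx"],p["cy"]]
E
python3 - <<'E'
from h import *
zs=dict(hook=55,rest=30,tray=49,tray_tongue=49,cabinet=110,jar=60,coverbox=130,spray=75,dropper=40,timer=30,slidebox=15,forceps=3,hook_tip=25)
ps=[]
for n in("scene","top"):
    p=capture(n);ps.append(p["pixels"]);print(n,p["position"],p["attitude"],p["fov_y"],p["cx"],p["cy"])
    for k,z in zs.items():
        for b in boxes_of(p,k)[:3]: print(k,np.round(b["position"]),round(b["confidence"],2),np.round(ray(p,b["position"],z)))
    cv2.imwrite(f"pics/{n}0.png",p["pixels"])
E
```

```text
scene [1072.05565908  570.82853553 1166.3026243 ] [-0.10697852  0.37100532  0.8842771  -0.26261122] 42.37942950214884 277.62135996680814 212.53788964304528
hook [374. 243.] 0.84 [467. 283.  55.]
rest [424. 296.] 0.81 [481. 444.  30.]
rest [378. 257.] 0.66 [476. 307.  30.]
rest [363. 189.] 0.62 [347. 156.  30.]
tray [191. 168.] 0.77 [ 619. -199.   49.]
tray [380. 259.] 0.36 [486. 319.  49.]
tray_tongue [193. 165.] 0.57 [ 611. -203.   49.]
cabinet [142. 155.] 0.57 [ 703. -276.  110.]
jar [178. 166.] 0.4 [ 644. -220.   60.]
coverbox [161. 132.] 0.85 [ 630. -285.  130.]
spray [206. 271.] 0.78 [796.  65.  75.]
dropper [301. 195.] 0.74 [476.  59.  40.]
dropper [395. 370.] 0.59 [664. 504.  40.]
timer [220. 109.] 0.85 [ 416. -314.   30.]
slidebox [303. 310.] 0.74 [693. 270.  15.]
forceps [304. 196.] 0.74 [454.  49.   3.]
hook_tip [372. 248.] 0.59 [464. 282.  25.]
top [ 304.51923325   77.99632606 1799.2088171 ] [ 0.05152846 -0.70280648  0.70718701 -0.05739693] 42.111328160060545 279.15396862536176 211.45856012130497
rest [256. 291.] 0.97 [322. 137.  30.]
rest [211. 250.] 0.85 [454. 284.  30.]
rest [166. 246.] 0.77 [467. 430.  30.]
tray [358. 203.] 0.84 [ 603. -194.   49.]
tray_tongue [362. 203.] 0.86 [ 602. -209.   49.]
cabinet [218. 180.] 0.21 [667. 255. 110.]
coverbox [394. 193.] 0.78 [ 621. -294.  130.]
spray [283. 148.] 0.72 [781.  48.  75.]
timer [392. 260.] 0.61 [ 418. -301.   30.]
slidebox [218. 179.] 0.59 [691. 267.  15.]
slidebox [394. 260.] 0.5 [ 418. -311.   15.]
forceps [283. 144.] 0.56 [814.  48.   3.]
forceps [281. 255.] 0.42 [440.  58.   3.]
hook_tip [211. 251.] 0.75 [451. 285.  25.]
```

View pics/scene0.png

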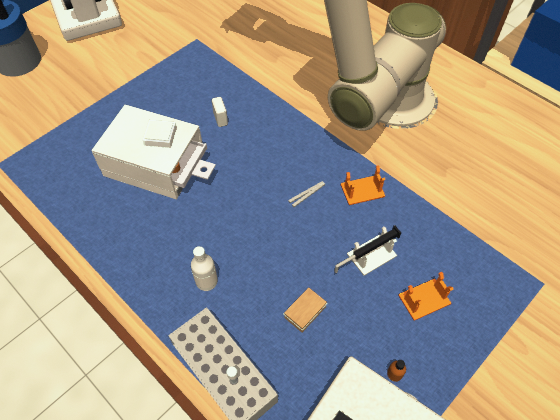

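View pics/top0.png

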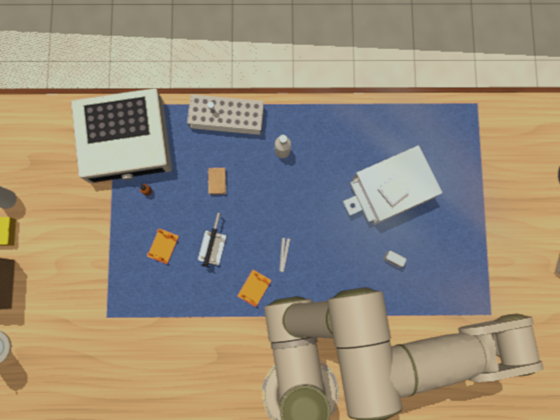

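The scene picture shows three rest-shaped things: orange at (363,189), white with the hook at (374,248), and orange at (424,296). The white one, top (212,247), fits the description and carries the hook. The tray hole is at scene (204,169), top (353,205). I'll confirm this in an enlarged crop.

Run:
```python
from h import *
t=cv2.imread("pics/top0.png");s=cv2.imread("pics/scene0.png")
def c(i,x,y,w,h): return cv2.resize(i[y:y+h,x:x+w],(400,300),interpolation=cv2.INTER_CUBIC)
a=np.vstack([np.hstack([c(t,172,208,80,60),c(t,335,170,80,60)]),np.hstack([c(s,325,215,100,75),c(s,150,130,80,60)])])
cv2.imwrite("pics/crop1.png",a)
```

```text
(no output)
```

View pics/crop1.png

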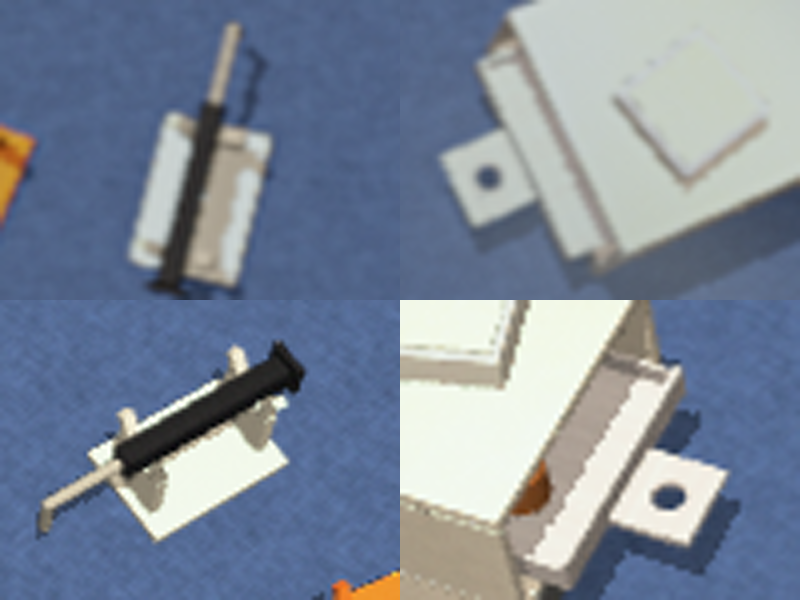

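Run:
```python
from h import *
P={n:capture(n) for n in("scene","top")}
def pt(n,u,v):
    if n=="t1":return "top",(172+u/5-.4,208+v/5-.4)
    if n=="t2":return "top",(335+(u-400)/5-.4,170+v/5-.4)
    if n=="s1":return "scene",(325+u/4-.4,215+(v-300)/4-.4)
    return "scene",(150+(u-400)/5-.4,130+(v-300)/5-.4)
for l,n,u,v,z in [("hole","t2",488,178,48),("hole","s2",668,496,48),("tongueL","t2",440,155,49),("tongueR","t2",468,228,49),("tongueL","s2",728,470,49),("tongueR","s2",697,545,49),
 ("roofA","t2",508,12,110),("roofB","t2",622,268,110),
 ("bend","t1",233,26,59),("hfront","t1",212,103,65),("plate","t1",167,286,68),
 ("bend","s1",45,502,59),("hfronttop","s1",122,447,65),("platetop","s1",288,350,68),
 ("rest1","t1",168,110,8),("rest2","t1",272,135,8),("rest3","t1",236,287,8),("rest4","t1",130,262,8),
 ("restS1","s1",157,541,8),("restS2","s1",288,462,8),("restS3","s1",90,455,8)]:
    c,uv=pt(n,u,v);print(l,n,np.round(ray(P[c],uv,z),1))
```

```text
hole t2 [ 596.  -175.7   48. ]
hole s2 [ 599.  -175.6   48. ]
tongueL t2 [ 611.2 -144.6   49. ]
tongueR t2 [ 563.  -161.6   49. ]
tongueL s2 [ 566.2 -165.4   49. ]
tongueR s2 [ 609.9 -140.4   49. ]
roofA t2 [ 692.4 -182.3  110. ]
roofB t2 [ 528.1 -249.   110. ]
bend t1 [571.7 259.2  59. ]
hfront t1 [521.  271.5  65. ]
plate t1 [404.3 298.2  68. ]
bend s1 [574.2 258.7  59. ]
hfronttop s1 [518.9 268.7  65. ]
platetop s1 [401.4 297.4  68. ]
rest1 t1 [523.6 306.8   8. ]
rest2 t1 [506.6 238.    8. ]
rest3 t1 [406.8 260.7   8. ]
rest4 t1 [423.5 330.2   8. ]
restS1 s1 [524.4 308.8   8. ]
restS2 s1 [428.  331.5   8. ]
restS3 s1 [508.1 242.8   8. ]
```

Confirmed: the hook lies in the white rest, handle top (205..214, 229..265). It sits at about (462,284), yaw −13°. The hole is at (597,−176) and the out direction is about (−0.38, 0.92).

Run:
```python
from h import *
s=sense();print(s)
M=R.from_quat(s["ee_rot"],scalar_first=True).as_matrix();print(M.round(3))
try: print(tips_ahead())
except Exception as e: print(e,tips_ahead)
```

```text
{'time_s': 1.5, 'joints': array([-1.42539965e+00,  3.12931145e-01,  1.49766068e+00,  3.89626406e-05,
        1.33104469e+00, -2.23403071e-01]), 'dq': array([-0.00011269, -0.00156991,  0.00054247,  0.00132194,  0.00080006,
        0.00040716]), 'tau': array([ 4.08606074e-04, -4.12162721e+01, -2.59898990e+01, -2.10032213e-04,
        5.09954552e-04,  4.31372953e-06]), 'eef_pos': array([ 189.25821724, -489.71441971,  248.29304894]), 'ee_rot': array([-2.11775665e-05,  9.83047312e-01,  1.83352068e-01,  1.97648093e-05]), 'force': array([ 0.76658884, -0.13516125,  0.17022623]), 'wrist_torque': array([ 0.00441989, -0.04301529,  0.01035054]), 'grip_force': 0.0, 'grip_width': 1.0017249764665463}
[[ 0.933  0.36   0.   ]
 [ 0.36  -0.933  0.   ]
 [ 0.    -0.    -1.   ]]
'float' object is not callable 17.0
```

Call:
drive_tool(commands="0.1 0.29 0 0 0 0.13 100;0.1 0.29 0 0 0 0.13 100;0.1 0.29 0 0 0 0.13 100;0.1 0.29 0 0 0 0.13 100;0.1 0.29 0 0 0 0.13 100;0.1 0.29 0 0 0 0.13 100;0.1 0.29 0 0 0 0.13 100;0.1 0.29 0 0 0 0.13 100;0.1 0.29 0 0 0 0.13 100;0.1 0.29 0 0 0 0.13 100;0.1 0.29 0 0 0 0.13 100;0.1 0.29 0 0 0 0.13 100;0.1 0.29 0 0 0 0.13 100;0.1 0.29 0 0 0 0.13 100;0.1 0.29 0 0 0 0.13 100;0.1 0.29 0 0 0 0.13 100;0.1 0.29 0 0 0 0.13 100;0.1 0.29 0 0 0 0.13 100;0.1 0.29 0 0 0 0.13 100;0.1 0.29 0 0 0 0.13 100", force=110)

```text
time_s: 3.17
eef_pos: [389.5, 92.0, 248.5]
ee_rot: [0.0, 0.355, 0.935, 0.0]
force: [0.1, -1.0, 0.1]
grip_width: 0.999
grip_force: 0.0
```

Call:
drive_tool(commands="0.12 0.32 -0.15 0 0 0.106 100;0.12 0.32 -0.15 0 0 0.106 100;0.12 0.32 -0.15 0 0 0.106 100;0.12 0.32 -0.15 0 0 0.106 100;0.12 0.32 -0.15 0 0 0.106 100;0.12 0.32 -0.15 0 0 0.106 100;0 0 0 0 0 0 100;0 0 0 0 0 0 100")

```text
time_s: 3.83
eef_pos: [460.8, 283.1, 157.0]
ee_rot: [-0.001, 0.115, 0.993, -0.001]
force: [0.8, -1.5, -0.0]
grip_width: 1.001
grip_force: 0.0
```

Run:
```python
from h import *
s=sense();print(s["eef_pos"],s["joints"].round(2),2*np.degrees(np.arctan2(s["ee_rot"][2],s["ee_rot"][1])))
p=capture("scene");q=capture("top")
def c(i,x,y,w,h): return cv2.resize(i[y:y+h,x:x+w],(400,400),interpolation=cv2.INTER_CUBIC)
cv2.imwrite("pics/g.png",np.hstack([c(p["pixels"],320,190,100,100),c(q["pixels"],170,200,80,80)]))
```

```text
[460.83385974 283.14257386 157.01950588] [ 0.33  0.44  1.57 -0.    1.14 -1.01] 166.84976955666824
```

View pics/g.png

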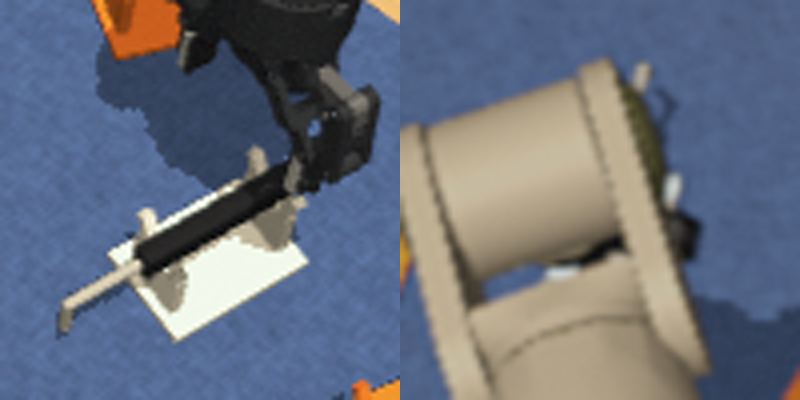

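The gripper is above the handle (scene ≈ (372,240)), its fingers to either side and its yaw aligned. Descend and grip.

Call:
drive_tool(commands="0.01 0.01 -0.26 0 0 0 100;0 0 -0.26 0 0 0 100;0 0 -0.26 0 0 0 100;0 0 -0.2 0 0 0 100;0 0 -0.06 0 0 0 100;0 0 0 0 0 0 40;0 0 0 0 0 0 0;0 0 0 0 0 0 0;0 0 0 0 0 0 0;0 0 0 0 0 0 0;0 0 0 0 0 0 0;0 0 0 0 0 0 0;0 0 0 0 0 0 0;0 0 0 0 0 0 0;0 0 0 0 0 0 0;0 0 0 0 0 0 0", force=110)

```text
time_s: 5.27
eef_pos: [462.7, 283.5, 55.4]
ee_rot: [0.001, 0.115, 0.993, 0.0]
force: [-3.1, -1.5, 7.4]
grip_width: 0.165
grip_force: 107.7
```

Call:
drive_tool(commands="0 0 0.05 0 0 0 0;0 0 0.1 0 0 0 0;0 0 0.15 0 0 0 0;0 0 0.2 0 0 0 0;0 0 0.2 0 0 0 0;0 0 0.2 0 0 0 0;0 0 0.1 0 0 0 0;0 0 0 0 0 0 0;0 0 0 0 0 0 0;0 0 0 0 0 0 0")

```text
time_s: 6.1
eef_pos: [461.7, 283.1, 153.2]
ee_rot: [-0.001, 0.115, 0.993, -0.0]
force: [-1.2, 0.4, -0.9]
grip_width: 0.166
grip_force: 107.5
```

Run:
```python
from h import *
s=sense();print(s["eef_pos"],s["force"],s["grip_width"])
p=capture("scene");q=capture("top")
def c(i,x,y,w,h): return cv2.resize(i[y:y+h,x:x+w],(400,400),interpolation=cv2.INTER_CUBIC)
cv2.imwrite("pics/l.png",np.hstack([c(p["pixels"],320,180,100,100),c(q["pixels"],170,190,80,80)]))
# predicted tip/bend for level hook
M=R.from_quat(s["ee_rot"],scalar_first=True).as_matrix(); o=s["eef_pos"]-2*M[:,2]
hx=-M[:,0]; 
for l,d in(("bendtop",(110,4)),("tip",(110,-30))):
  X=o+hx*d[0]+np.array([0,0,d[1]]); print(l,X.round(),proj(p,X).round(1),proj(q,X).round(1))
```

```text
[461.69514926 283.08325461 153.16376244] [-1.19342066  0.42036879 -0.88118446] 0.16582641207358761
bendtop [569. 258. 159.] [[341.2 241.6]] [[215.2 208.8]]
tip [569. 258. 125.] [[339.7 249.3]] [[216.4 210.5]]
```

View pics/l.png

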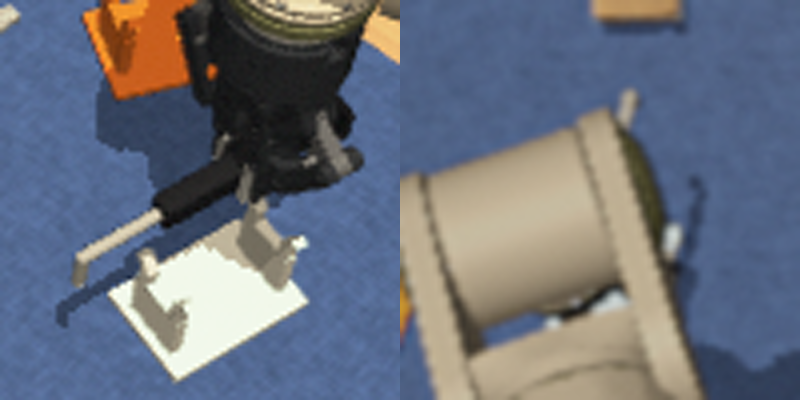

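The tip projects where I predicted: observed at scene (340,250), with bend at top (215,208). So the hook is level in the grip. Carry it to above the finger hole.

Call:
drive_tool(commands="0.08 -0.3 0 0 0 -0.1 0;0.08 -0.3 0 0 0 -0.1 0;0.08 -0.3 0 0 0 -0.1 0;0.08 -0.3 0 0 0 -0.1 0;0.08 -0.3 0 0 0 -0.1 0;0.08 -0.3 0 0 0 -0.1 0;0.08 -0.3 0 0 0 -0.1 0;0.08 -0.3 0 0 0 -0.1 0;0.08 -0.3 -0.05 0 0 -0.1 0;0.08 -0.3 -0.1 0 0 -0.1 0;0.08 -0.3 -0.1 0 0 -0.1 0;0.06 -0.27 -0.1 0 0 -0.1 0;0 0 0 0 0 0 0;0 0 0 0 0 0 0;0 0 0 0 0 0 0")

```text
time_s: 7.45
eef_pos: [556.0, -73.2, 118.9]
ee_rot: [-0.001, 0.553, 0.833, -0.0]
force: [0.9, -0.4, -0.7]
grip_width: 0.163
grip_force: 107.7
```

```bash
cat >> h.py <<'E'
def state():
    s=sense();M=R.from_quat(s["ee_rot"],scalar_first=True).as_matrix();hx=-M[:,0]
    tip=s["eef_pos"]+hx*110+[0,0,-30.4]
    print("t",round(s["time_s"],2),"tcp",s["eef_pos"].round(1),"hx",hx.round(3),"tip",tip.round(1),"F",s["force"].round(1),"w",s["grip_width"]);return s,hx,tip
E
python3 - <<'E'
from h import *
s,hx,tip=state()
p=capture("scene");q=capture("top")
def c(i,x,y,w,h): return cv2.resize(i[y:y+h,x:x+w],(400,400),interpolation=cv2.INTER_CUBIC)
cv2.imwrite("pics/a.png",np.hstack([c(p["pixels"],170,120,80,80),c(q["pixels"],315,170,80,80)]))
print("tip",proj(p,tip),proj(q,tip),"above hole"); 
for n in (p,q): print([ (np.round(b["position"]),round(b["confidence"],2)) for b in boxes_of(n,"hook_tip")[:2]])
E
```

```text
t 7.45 tcp [556.  -73.2 118.9] hx [ 0.387 -0.922 -0.001] tip [ 598.6 -174.6   88.3] F [ 0.9 -0.4 -0.7] w 0.1629706936499183
tip [[201.66003284 159.19140356]] [[353.62261062 202.30613028]] above hole
[]
[]
```

View pics/a.png

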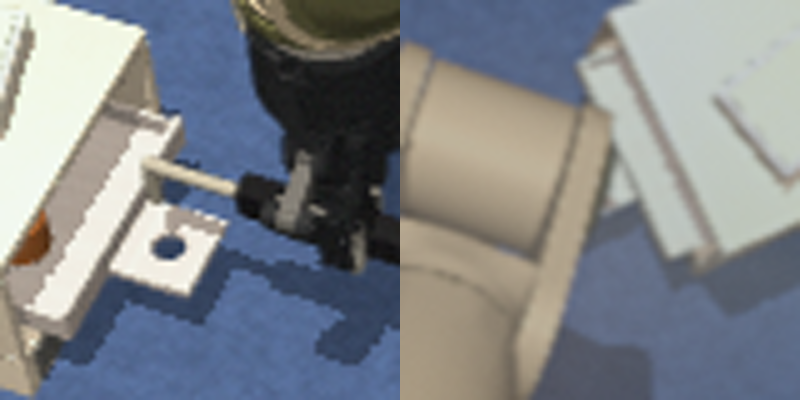

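The tip is behind the tongue's line of sight, at scene (200,157); the hole is at (203.6,169). Go lower for a relative measurement.

Call:
drive_tool(commands="0 0 -0.1 0 0 0 0;0 0 -0.1 0 0 0 0;0 0 -0.09 0 0 0 0;0 0 0 0 0 0 0;0 0 0 0 0 0 0")

```text
time_s: 8.07
eef_pos: [555.9, -73.5, 89.4]
ee_rot: [-0.001, 0.554, 0.833, -0.0]
force: [-0.3, -0.8, -1.1]
grip_width: 0.169
grip_force: 107.7
```

Run:
```python
from h import *
s,hx,tip=state()
p=capture("scene")
im=cv2.resize(p["pixels"][145:185,180:235],(770,560),interpolation=cv2.INTER_CUBIC)
f=lambda X:(proj(p,X)[0]-[180,145]+.5)*14-.5
bt=tip+[0,0,34]
for X,c in((tip,(0,0,255)),(bt+hx*4,(255,0,0)),(bt-hx*50,(255,0,0)),((597.5,-175.6,49),(0,255,0))): cv2.circle(im,tuple(int(v) for v in f(X)),3,c,-1)
cv2.imwrite("pics/b.png",im)
```

```text
t 8.07 tcp [555.9 -73.5  89.4] hx [ 0.387 -0.922 -0.001] tip [ 598.4 -175.    58.9] F [-0.3 -0.8 -1.1] w 0.16933833440902257
```

View pics/b.png

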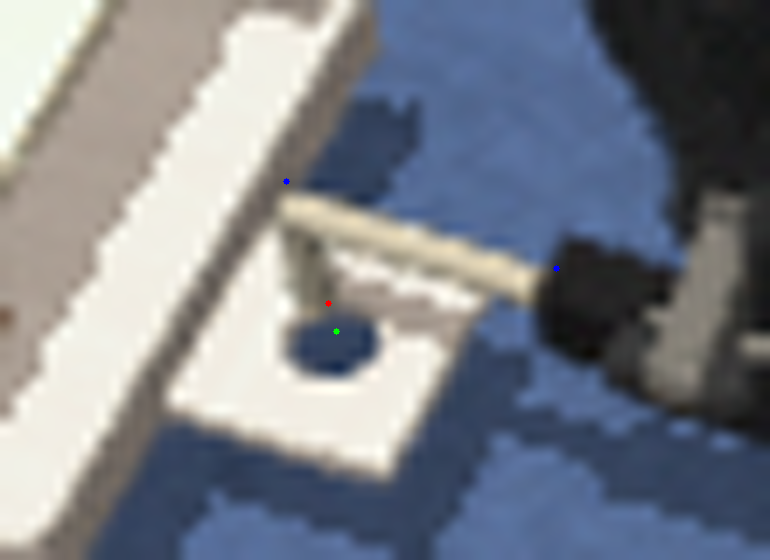

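The hole shows at crop (332,344) and the rod tip at (314,314), about 10 mm above it. The relative error is only about 1–1.5 mm, so correct that and lower gently.

Call:
drive_tool(commands="-0.013 0.005 0 0 0 0 0;0 0 -0.03 0 0 0 0;0 0 -0.03 0 0 0 0;0 0 -0.02 0 0 0 0;0 0 -0.01 0 0 0 0;0 0 -0.01 0 0 0 0;0 0 -0.01 0 0 0 0;0 0 -0.01 0 0 0 0;0 0 0 0 0 0 0;0 0 0 0 0 0 0")

```text
time_s: 8.95
eef_pos: [555.0, -73.2, 78.3]
ee_rot: [-0.0, 0.554, 0.833, 0.0]
force: [0.1, -0.8, -1.0]
grip_width: 0.169
grip_force: 107.7
```

Call:
drive_tool(commands="0 0 -0.01 0 0 0 0;0 0 -0.01 0 0 0 0;0 0 -0.01 0 0 0 0;0 0 0 0 0 0 0")

```text
time_s: 9.28
eef_pos: [554.8, -73.2, 75.0]
ee_rot: [-0.0, 0.554, 0.833, -0.0]
force: [-1.0, -0.2, -1.8]
grip_width: 0.171
grip_force: 107.7
```

Call:
drive_tool(commands="0 0 -0.02 0 0 0 0;0 0 -0.02 0 0 0 0;0 0 -0.02 0 0 0 0;0 0 -0.02 0 0 0 0;0 0 -0.02 0 0 0 0;0 0 0 0 0 0 0;0 0 0 0 0 0 0;0 0 0 0 0 0 0")

```text
time_s: 9.95
eef_pos: [555.0, -73.3, 65.4]
ee_rot: [0.0, 0.554, 0.833, 0.0]
force: [-0.2, -0.7, -1.8]
grip_width: 0.165
grip_force: 107.7
```

Run:
```python
from h import *
s,hx,tip=state()
p=capture("scene")
cv2.imwrite("pics/c.png",cv2.resize(p["pixels"][145:185,180:235],(770,560),interpolation=cv2.INTER_CUBIC))
```

```text
t 9.95 tcp [555.  -73.3  65.4] hx [ 0.387 -0.922  0.   ] tip [ 597.6 -174.7   35. ] F [-0.2 -0.7 -1.8] w 0.16540093086931112
```

View pics/c.png

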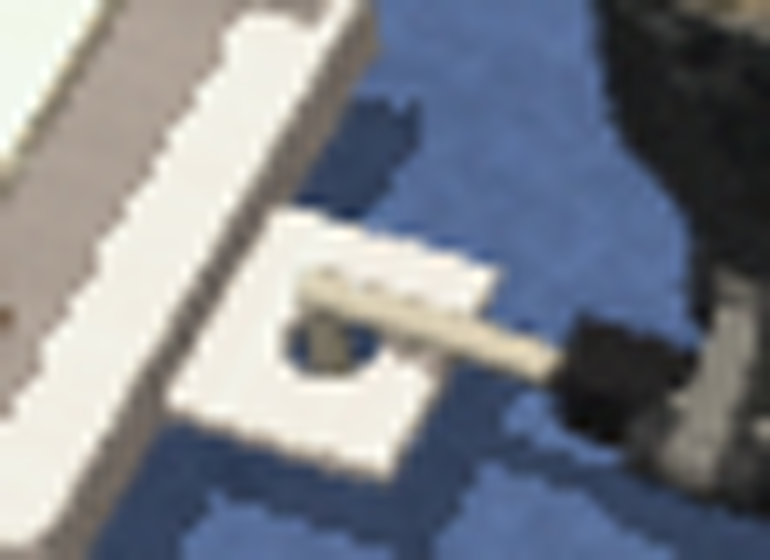

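The tip is in the hole (crop (328,345)) with no contact force. Draw out.

Call:
drive_tool(commands="-0.004 0.009 0 0 0 0 0;-0.004 0.009 0 0 0 0 0;-0.004 0.009 0 0 0 0 0;-0.004 0.009 0 0 0 0 0;-0.004 0.009 0 0 0 0 0;-0.004 0.009 0 0 0 0 0;-0.004 0.009 0 0 0 0 0;-0.004 0.009 0 0 0 0 0;-0.004 0.009 0 0 0 0 0;-0.004 0.009 0 0 0 0 0;0 0 0 0 0 0 0")

```text
time_s: 10.92
eef_pos: [550.9, -64.1, 65.3]
ee_rot: [-0.0, 0.554, 0.833, -0.0]
force: [-0.0, -2.6, -1.5]
grip_width: 0.165
grip_force: 107.6
```

Call:
drive_tool(commands="-0.0077 0.0185 0 0 0 0 0;-0.0077 0.0185 0 0 0 0 0;-0.0077 0.0185 0 0 0 0 0;-0.0077 0.0185 0 0 0 0 0;-0.0077 0.0185 0 0 0 0 0;-0.0077 0.0185 0 0 0 0 0;-0.0077 0.0185 0 0 0 0 0;-0.0077 0.0185 0 0 0 0 0;-0.0077 0.0185 0 0 0 0 0;-0.0077 0.0185 0 0 0 0 0;-0.0077 0.0185 0 0 0 0 0;-0.0077 0.0185 0 0 0 0 0;-0.0077 0.0185 0 0 0 0 0;-0.0077 0.0185 0 0 0 0 0;-0.0077 0.0185 0 0 0 0 0;-0.0077 0.0185 0 0 0 0 0;-0.0077 0.0185 0 0 0 0 0;-0.0077 0.0185 0 0 0 0 0;-0.0077 0.0185 0 0 0 0 0;-0.0077 0.0185 0 0 0 0 0")

```text
time_s: 12.58
eef_pos: [535.4, -27.0, 65.3]
ee_rot: [-0.0, 0.554, 0.833, -0.0]
force: [-1.9, -4.2, -2.1]
grip_width: 0.166
grip_force: 107.7
```

Call:
drive_tool(commands="-0.009 0.005 0 0 0 0 0;-0.0045 0.009 0 0 0 0 0;-0.0045 0.009 0 0 0 0 0;-0.0045 0.009 0 0 0 0 0;-0.0045 0.009 0 0 0 0 0;-0.0045 0.009 0 0 0 0 0")

```text
time_s: 13.08
eef_pos: [532.5, -22.1, 65.4]
ee_rot: [0.0, 0.554, 0.833, 0.0]
force: [0.5, -2.2, -2.0]
grip_width: 0.164
grip_force: 107.6
```

Call:
drive_tool(commands="-0.004 0.009 0 0 0 0 0;-0.004 0.009 0 0 0 0 0;-0.004 0.009 0 0 0 0 0;-0.004 0.009 0 0 0 0 0;0 0 0 0 0 0 0")

```text
time_s: 13.5
eef_pos: [530.8, -18.4, 65.3]
ee_rot: [-0.0, 0.554, 0.833, 0.0]
force: [0.1, -1.2, -2.0]
grip_width: 0.17
grip_force: 107.6
```

Call:
drive_tool(commands="-0.004 0.009 0 0 0 0 0;-0.004 0.009 0 0 0 0 0;-0.004 0.009 0 0 0 0 0")

```text
time_s: 13.75
eef_pos: [529.6, -15.8, 65.3]
ee_rot: [0.0, 0.554, 0.833, 0.0]
force: [0.6, -2.9, -1.3]
grip_width: 0.165
grip_force: 107.6
```

Call:
drive_tool(commands="-0.004 0.009 0 0 0 0 0;-0.004 0.009 0 0 0 0 0;-0.004 0.009 0 0 0 0 0")

```text
time_s: 14.0
eef_pos: [528.4, -13.1, 65.3]
ee_rot: [0.0, 0.554, 0.833, 0.0]
force: [1.4, -2.5, -2.3]
grip_width: 0.166
grip_force: 107.6
```

Call:
drive_tool(commands="-0.004 0.009 0 0 0 0 0;-0.004 0.009 0 0 0 0 0;-0.004 0.009 0 0 0 0 0")

```text
time_s: 14.25
eef_pos: [527.2, -10.4, 65.3]
ee_rot: [0.0, 0.554, 0.833, 0.0]
force: [1.7, -2.4, -1.7]
grip_width: 0.163
grip_force: 107.6
```

Call:
drive_tool(commands="-0.004 0.009 0 0 0 0 0;-0.004 0.009 0 0 0 0 0;-0.004 0.009 0 0 0 0 0")

```text
time_s: 14.5
eef_pos: [526.0, -7.7, 65.3]
ee_rot: [0.0, 0.554, 0.833, -0.0]
force: [0.5, -2.1, -1.9]
grip_width: 0.165
grip_force: 107.6
```

Call:
drive_tool(commands="-0.004 0.009 0 0 0 0 0;-0.004 0.009 0 0 0 0 0;-0.004 0.009 0 0 0 0 0")

```text
time_s: 14.75
eef_pos: [524.9, -5.3, 65.3]
ee_rot: [0.0, 0.554, 0.833, -0.0]
force: [2.9, -8.2, -3.4]
grip_width: 0.168
grip_force: 107.5
```

The pull is rising, so this is the stop. Hold and read.

Call:
drive_tool(commands="0 0 0 0 0 0 0;0 0 0 0 0 0 0")

```text
time_s: 14.92
eef_pos: [524.9, -5.3, 65.3]
ee_rot: [0.0, 0.554, 0.833, -0.0]
force: [1.7, -4.8, -1.6]
grip_width: 0.163
grip_force: 107.5
```

Call:
drive_tool(commands="-0.003 0.0065 0 0 0 0 0;0 0 0 0 0 0 0;0 0 0 0 0 0 0")

```text
time_s: 15.17
eef_pos: [524.9, -5.2, 65.4]
ee_rot: [0.001, 0.554, 0.833, -0.0]
force: [3.4, -8.9, -3.6]
grip_width: 0.169
grip_force: 107.4
```

Call:
drive_tool(commands="-0.001 0.002 0 0 0 0 0;0 0 0 0 0 0 0;0 0 0 0 0 0 0;0 0 0 0 0 0 0")

```text
time_s: 15.5
eef_pos: [524.9, -5.2, 65.4]
ee_rot: [0.001, 0.554, 0.833, -0.0]
force: [3.8, -9.3, -4.6]
grip_width: 0.165
grip_force: 107.4
```

Call:
drive_tool(commands="0 0 0 0 0 0 0;0 0 0 0 0 0 0;0 0 0 0 0 0 0;0 0 0 0 0 0 0")

```text
time_s: 15.83
eef_pos: [524.9, -5.2, 65.4]
ee_rot: [0.001, 0.554, 0.833, -0.0]
force: [3.9, -8.8, -3.9]
grip_width: 0.166
grip_force: 107.4
```

Call:
drive_tool(commands="0 0 0 0 0 0 0;0 0 0 0 0 0 0;0 0 0 0 0 0 0;0 0 0 0 0 0 0")

```text
time_s: 16.17
eef_pos: [524.9, -5.2, 65.4]
ee_rot: [0.001, 0.554, 0.833, -0.0]
force: [3.4, -9.6, -4.1]
grip_width: 0.17
grip_force: 107.4
```

Call:
drive_tool(commands="0 0 0 0 0 0 0;0 0 0 0 0 0 0;0 0 0 0 0 0 0;0 0 0 0 0 0 0")

```text
time_s: 16.5
eef_pos: [524.9, -5.2, 65.4]
ee_rot: [0.001, 0.554, 0.833, -0.0]
force: [4.0, -8.5, -4.1]
grip_width: 0.166
grip_force: 107.4
```

A steady 10 N pull held for over 1 s, at the stop. Now unhook by backing off to the hole's middle, then lift.

Call:
drive_tool(commands="0.005 -0.012 0 0 0 0 0;0.005 -0.012 0 0 0 0 0;0.005 -0.012 0 0 0 0 0;0.005 -0.012 0 0 0 0 0;0 0 0 0 0 0 0;0 0 0 0 0 0 0")

```text
time_s: 17.0
eef_pos: [526.3, -8.9, 65.2]
ee_rot: [-0.0, 0.554, 0.833, 0.0]
force: [0.1, 0.2, -1.5]
grip_width: 0.17
grip_force: 108.0
```

Run:
```python
from h import *
s,hx,tip=state()
p=capture("scene")
u,v=np.round(proj(p,tip)[0]).astype(int)
cv2.imwrite("pics/d.png",cv2.resize(p["pixels"][v-25:v+25,u-25:u+45],(784,560),interpolation=cv2.INTER_CUBIC));print(u,v)
```

```text
t 17.0 tcp [526.3  -8.9  65.2] hx [ 0.387 -0.922 -0.   ] tip [ 568.8 -110.4   34.8] F [ 0.1  0.2 -1.5] w 0.17022541802498714
229 179
```

View pics/d.png

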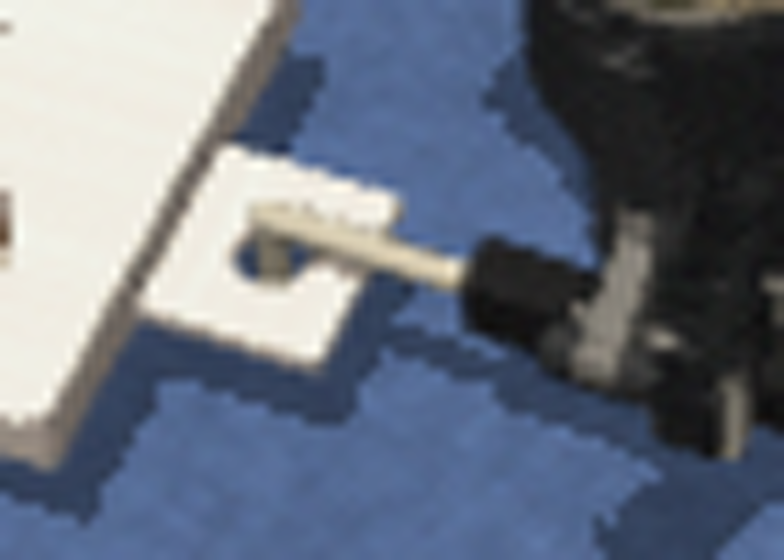

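The rod stands free in the hole (crop (270,255)) and the force is zero. Lift out.

Call:
drive_tool(commands="0 0 0.02 0 0 0 0;0 0 0.02 0 0 0 0;0 0 0.03 0 0 0 0;0 0 0.03 0 0 0 0;0 0 0.05 0 0 0 0;0 0 0.05 0 0 0 0;0 0 0.1 0 0 0 0;0 0 0.2 0 0 0 0;0 0 0.2 0 0 0 0;0 0 0.2 0 0 0 0;0 0 0 0 0 0 0")

```text
time_s: 17.97
eef_pos: [528.0, -9.4, 159.7]
ee_rot: [0.003, 0.554, 0.833, 0.001]
force: [0.3, 0.8, -0.7]
grip_width: 0.165
grip_force: 108.0
```

Call:
drive_tool(commands="-0.053 0.244 0 0 0 0.1 0;-0.053 0.244 0 0 0 0.1 0;-0.053 0.244 0 0 0 0.1 0;-0.053 0.244 0 0 0 0.1 0;-0.053 0.244 0 0 0 0.1 0;-0.053 0.244 0 0 0 0.1 0;-0.053 0.244 0 0 0 0.1 0;-0.053 0.244 0 0 0 0.1 0;-0.053 0.244 0 0 0 0.1 0;-0.053 0.244 0 0 0 0.1 0;-0.053 0.244 0 0 0 0.1 0;-0.053 0.244 0 0 0 0.104 0;0 0 0 0 0 0 0;0 0 0 0 0 0 0;0 0 0 0 0 0 0")

```text
time_s: 19.22
eef_pos: [462.7, 283.4, 155.1]
ee_rot: [-0.0, 0.114, 0.993, -0.0]
force: [0.1, -0.3, -1.3]
grip_width: 0.163
grip_force: 108.0
```

Run:
```python
from h import *
s,hx,tip=state();p=capture("scene")
print(s["ee_rot"])
im=cv2.resize(p["pixels"][185:285,320:420],(560,560),interpolation=cv2.INTER_CUBIC)
f=lambda X:tuple(int(v) for v in (proj(p,X)[0]-[320,185]+.5)*5.6-.5)
bt=tip+[0,0,34]
for X in(tip,bt+hx*4,bt-hx*50): cv2.circle(im,f(X),2,(0,0,255),-1)
cv2.imwrite("pics/e.png",im)
```

```text
t 19.22 tcp [462.7 283.4 155.1] hx [ 0.974 -0.227 -0.   ] tip [569.9 258.4 124.7] F [ 0.1 -0.3 -1.3] w 0.16280995733627598
[-1.88379132e-04  1.14197069e-01  9.93458074e-01 -2.21819760e-04]
```

View pics/e.png

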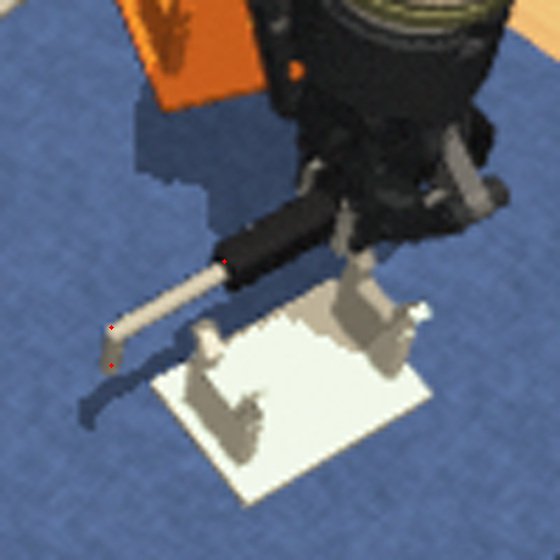

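The hook still sits as first gripped: its marks fall on the bend (111,327) and tip (111,366). Lower it into the slots.

Call:
drive_tool(commands="0 0 -0.15 0 0 0 0;0 0 -0.2 0 0 0 0;0 0 -0.2 0 0 0 0;0 0 -0.15 0 0 0 0;0 0 -0.05 0 0 0 0;0 0 -0.05 0 0 0 0;0 0 -0.05 0 0 0 0;0 0 -0.04 0 0 0 0;0 0 -0.04 0 0 0 0;0 0 0 0 0 0 0;0 0 0 0 0 0 0")

```text
time_s: 20.18
eef_pos: [462.9, 283.8, 62.5]
ee_rot: [0.0, 0.114, 0.994, 0.0]
force: [0.4, 0.6, -1.5]
grip_width: 0.168
grip_force: 108.0
```

Call:
drive_tool(commands="0 0 -0.02 0 0 0 0;0 0 -0.02 0 0 0 0;0 0 -0.02 0 0 0 0;0 0 -0.01 0 0 0 0;0 0 0 0 0 0 0;0 0 0 0 0 0 0")

```text
time_s: 20.68
eef_pos: [462.8, 283.7, 55.4]
ee_rot: [0.0, 0.114, 0.994, -0.0]
force: [-1.8, 0.3, 2.0]
grip_width: 0.165
grip_force: 108.6
```

Call:
drive_tool(commands="0 0 0 0 0 0 30;0 0 0 0 0 0 60;0 0 0 0 0 0 80;0 0 0 0 0 0 80;0 0 0 0 0 0 80;0 0 0 0 0 0 80;0 0 0 0 0 0 80;0 0 0 0 0 0 80")

```text
time_s: 21.35
eef_pos: [462.8, 283.7, 55.3]
ee_rot: [0.0, 0.114, 0.994, -0.0]
force: [0.3, 0.8, 0.6]
grip_width: 0.805
grip_force: 0.0
```

Call:
drive_tool(commands="0 0 0.05 0 0 0 80;0 0 0.1 0 0 0 80;0 0 0.2 0 0 0 80;0 0 0.3 0 0 0 80;0 0 0.3 0 0 0 80;0 0 0.3 0 0 0 80;-0.2 -0.2 0.2 0 0 0 80;-0.2 -0.3 0 0 0 0 80;-0.2 -0.3 0 0 0 0 80;-0.2 -0.3 0 0 0 0 80;-0.2 -0.3 0 0 0 0 80;0 -0.3 0 0 0 0 80;0 -0.3 0 0 0 0 80;0 0 0 0 0 0 80;0 0 0 0 0 0 80;0 0 0 0 0 0 80")

```text
time_s: 22.68
eef_pos: [362.9, 84.0, 200.9]
ee_rot: [0.0, 0.114, 0.993, 0.0]
force: [0.2, 0.6, -0.5]
grip_width: 0.799
grip_force: 0.0
```

Run:
```python
from h import *
s=sense();print(s["eef_pos"],s["time_s"])
p=capture("scene");o=cv2.imread("pics/scene0.png")
a,b=p["pixels"][225:285,330:405].astype(float),o[225:285,330:405].astype(float)
dark=lambda i:np.argwhere(i.max(2)<50)
print("rest area diff",np.abs(a-b).mean(),"dark centroid",dark(a).mean(0),len(dark(a)),dark(b).mean(0),len(dark(b)))
for k in("jar","hook","tray_tongue"): print(k,[(x["position"],x["confidence"]) for x in boxes_of(p,k)[:2]])
i=p["pixels"]
cv2.imwrite("pics/f.png",np.hstack([cv2.resize(i[215:285,325:405],(400,350),interpolation=cv2.INTER_CUBIC),cv2.resize(i[130:200,155:235],(400,350),interpolation=cv2.INTER_CUBIC)]))
```

```text
[362.90260005  84.00371219 200.86756808] 22.6833
rest area diff 4.672888888888889 dark centroid [16.57142857 47.21173469] 392 [17.21483376 47.74168798] 391
jar [([199.7, 171.7], 0.68)]
hook [([371.8, 244.9], 0.64), ([307.9, 193.5], 0.33)]
tray_tongue [([204.6, 167.7], 0.74)]
```

Run:
```python
from h import *
p=capture("scene");i=p["pixels"][140:200,160:235].astype(int)
m=np.argwhere((i[...,2]-i[...,0]>50)&(i[...,2]>70));print("amber rows/cols",m.min(0)+[140,160],m.max(0)+[140,160],len(m))
g=lambda x,y,z:ray(p,(x,y),z)
c=(m.min(0)+m.max(0))/2+[140,160];b=g(c[1],c[0],62);print("jar xy",b.round())
th=np.linspace(0,6.3,40);ring=lambda z:np.c_[b[0]+15*np.cos(th),b[1]+15*np.sin(th),0*th+z]
q=proj(p,np.vstack([ring(45),ring(79)]));print("upright jar rows",q[:,1].min(),q[:,1].max(),"cols",q[:,0].min(),q[:,0].max())
a=g(371.8,244.9,55)-g(372.3,245.5,55);print("hook shift",a)
```

```text
amber rows/cols [165 192] [180 203] 154
jar xy [ 623. -168.   62.]
upright jar rows 163.73984320470458 181.1837981978609 cols 190.6925661265863 204.17984360914159
hook shift [-0.43792701 -1.86419968  0.        ]
```

The jar's outline matches an upright jar, the hook lies back within about 2 mm of where it started, and the arm is clear. Handing in.

```bash
python3 -c "
from rig import *
print(finish_job())"
```

```text
the job is handed in; nothing more can be done
None
```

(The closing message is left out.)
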